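Load the keyed reference cell into the grain analyser's reading stage

TASK

Load the white reference cell into the analyser's reading stage: first lift out the grain tin that was left in the well and stand it, kept upright, on the pan of the scale. Then draw the white cell out of the rack by its key tab, lay it flat on the open bench and let go; take it again by the grip on its top, turn it so that the key tab matches the slot between the orange cheeks, lower it fully home in the well and let go. Last, swing the clamp shut over it as far as it goes by its red post; leave the blue cell where it is in the rack.

Things in the scene. Friction and masses are not known exactly. Their poses are not given: they have to be found in the camera images.
- stage: Fixed reading stage: grey plate (x -119 to 57, y -47 to 47, top z = 12 mm) with an aluminium ring round a well (radius 32 inside, 41 outside, z 12 to 22). Origin on the bench under the well's centre; x points to the key slot. There the ring is open and two orange cheeks (x 32 to 50, y up to 22 either side, top z = 43) leave a slot 16 mm wide (20 above z = 36), open at its outer end.
- well (a point): Centre of the well's floor, 12 mm over the bench; same axes as the stage. Ring top 10 mm above it.
- slot (a point): Point on the floor of the key slot, 38 mm from the well's centre along the stage's x; the white cell's key point belongs here.
- pivot (a point): Axis of the clamp, 58 mm from the well's centre along the stage's -x, at the underside of the clamp (z = 29 mm).
- clamp (a joint): Swing clamp: steel bar 12 mm wide, z 29 to 35 mm over the bench, turning about the vertical through the pivot. 0 = open, 1.25 rad = shut at its stop: nose over the rim of the cell, red post pointing straight away from the well. Closes clockwise seen from above, stays where left, needs about 1 N at the post. A cell not fully home blocks it.
- clamp_post (a point): Top centre of the clamp's red round post, 44 mm from the pivot; the post is 12 mm in diameter and 30 mm tall, z 35 to 65 mm over the bench. Nothing but the base plate is beside it.
- white_cell: White keyed cell, about 90 g: disc of radius 30, 14 mm thick; grip bar on top (32 along x, 14 across y, z 14 to 40 mm); key tab on the rim (x 26 to 44, 12 wide in y, z 0 to 34 mm, foot tapered). Origin: centre of the underside; x points to the key tab. Starts flat on the bench in either bay of the rack, key tab sticking out in front, grip bar under the roof.
- white_cell_key (a point): Point of the white cell's key tab, 38 mm from the cell's centre along its x, at its underside.
- blue_cell: Blue cell of the same shape in the other bay of the rack; to be left alone.
- rack: Fixed cell rack, two bays under one green roof: x -40 to 36, y -87 to 87, roof z 46 to 52 mm; walls 6 mm thick at y = -83, 0, 83 mm; closed behind. No floor: cells stand on the bench with 6 mm of room above. Origin on the bench under its middle; open front faces -x, bay centres at y = -43 and 43 mm; cells come straight out along -x.
- tin: Open round aluminium tin full of grain that is one solid with it, 56 mm outside diameter, 27 mm tall, 55 g. Origin at the centre of its underside. It starts standing in the well, 17 mm of it above the ring.
- scale: Fixed electronic counter scale, 252 x 187 x 63 mm. Origin on the bench under its middle; its keypad faces -x; the square steel pan spans x -56 to +116, y -88 to +88 mm, its top at z = 63 mm.

How it is judged:
By the outcome, as a careful person would: the job done as asked, in the order asked, and still so for the second after the job is handed in, with the robot touching nothing.
It also fails if it takes over 72 s, if anything falls off the work surface, if the arm or the gripper's body presses on something with over 40 N, if the wrist force passes 120 N, or if a joint passes its speed limit or range.

ROBOT

A 7-joint arm with a two-finger parallel gripper is mounted at the origin on a cart in front of the work surface, level with it; the furniture and walls round the work are solid. World frame = base frame: x ahead of the robot, y to its left, z up, the work surface at z = 0. Lengths are in mm, angles in rad, forces in N, time in s.
With the tool pointing down it reaches from about 425 to 975 mm from the base axis. Payload 16.7 kg.
Tool frame: the origin (TCP) lies midway between the tips of the shut fingers; the grasp point (between the pads) lies 19 mm behind it (env.grip_depth is the distance from the TCP to the grasp point, in mm); z points along the fingers, y is the line along which they close (so a half turn about z gives the same grasp; the last joint's range is limited). The gripper opens to 85 mm and grips with 20 to 120 N. Pads are 22 mm wide; open, the fingers measure 114 mm over their backs; the gripper's body (76 mm by 85 mm) begins 54 mm behind the grasp point. The pads swing forward as they close: fully open they stand 13 mm farther back than shut.
Start: joints at [-1.278, 0.426, 0.074, 1.606, -0.034, 1.111, -0.067], TCP at [289.218, 609.86, 231.302] pointing down, gripper open.
Joint ranges: [-2.85, 2.85], [-0.5, 2.14], [-1.23, 1.37], [0.21, 2.46], [-1.02, 4.16], [0.16, 2.05], [-2.73, 2.73]. Speed limits (rad/s): [1.89, 1.89, 2.39, 2.39, 3.01, 3.01, 3.01].

INTERFACE

Orientations are given as a 3x3 rotation matrix whose columns are the frame's x, y, z axes.
In Python, from rig import env, eyes, job, read_state gives the robot as it stands (env), with the cameras (eyes), the readings as plain functions and the job (job).
- The arm moves only by the shell command python3 jog.py 'ROWS' [FORCE]. ROWS is rows parted by semicolons, their numbers by spaces, 1 to 8 of them, each of 7 numbers: a rotation vector rx, ry, rz in rad, then dx, dy, dz in mm, then the finger opening in mm; each row is the pose to reach, as a shift and turn from the pose commanded when the command began, along the tool's axes at that moment; what a row does not reach only later rows make up. A row lasts 1/8 s, in which the tool goes at most 62.5 mm and 0.188 rad, less where a joint would pass 70% of its speed; a pose out of reach is approached as far as the arm can. The fingers move at their own pace and stop on an object; FORCE is the grip in N (left out, the last holds). Time passes only in rows, so rows that do not move let the fingers close. It prints the time, the measured TCP pose, the force, the opening and the grip force at its end.
- read_state(): the state, without advancing time (a new reading comes with each control period).
- eyes.snapshot(name): name is "side" or "top" or "wrist"; returns a dict with "frame" (420x560x3 uint8, red, green, blue), "mtx" (3x3 intrinsics, pixels), "k1" (the pictures are not rectified: a ray, as slopes to the right and down, at radius r is drawn at 1 + k1 r^2 times it, then the intrinsics apply), "world_to_cam" (4x4, takes a point from world to camera coordinates). Camera axes: x right, y down, z forward; pixel columns grow to the right and rows downward; lengths in mm; the calibration is good to about 2 mm. A picture is of the moment at which its call begins. There is no depth.
- job.finish_job(): hands the job in; it is judged then, once.
The state is a dict: "t": time; "qpos": joint angles; "joint_vel": joint speeds; "joint_efforts": joint torques, N m; "position": TCP position; "orientation": TCP orientation; "ft_force": force on the tool from outside, world axes, zero at the start; "moment": the same for the moment, N m; "gripper_width": finger opening in mm; "gripper_force": force on a finger pad.
Only numpy, scipy, OpenCV 4.12 (cv2) and the standard library are available. Lean on these libraries where they do the work, as an engineer would, in place of code of your own. Each camera call takes 0.05 s, during which the arm holds its last target. There are 200 camera calls.

## Working session

There is one attempt and no reset: what is moved stays moved. The work goes in short steps, Python scripts to look and compute and a shell command to move; the robot and the scene stay as the last step left them, time stands still between calls to the robot, and variables do not carry over. Pictures are saved under pics/ and viewed, at most 10 in all, crops included, and the job is handed in when it is done.

```bash
ls; mkdir -p pics; python3 - <<'E'
from rig import env, eyes, job, read_state
import cv2
s=read_state();print(s['t'],s['position'],s['orientation'],s['gripper_width'])
for n in ("top","side"):
    d=eyes.snapshot(n);cv2.imwrite(f'pics/{n}0.png',d['frame'][:,:,::-1]);print(n,d['mtx'],d['k1'],d['world_to_cam'])
E
```

```text
jog.py
pics
rig.py
0.0 [289.06940267 609.53158692 230.59780653] [[-9.03537367e-01  4.28509057e-01 -4.63542852e-04]
 [ 4.28509296e-01  9.03536568e-01 -1.20539894e-03]
 [-9.76964468e-05 -1.28775541e-03 -9.99999166e-01]] 85.33008817793879
top [[480.3311801    0.         279.39957035]
 [  0.         480.3311801  210.81727675]
 [  0.           0.           1.        ]] -0.04043763438280136 [[ 1.41424544e-02 -9.99896785e-01 -2.53171057e-03 -4.90679277e+01]
 [-9.97786837e-01 -1.39479967e-02 -6.50144752e-02  5.64157005e+02]
 [ 6.49724524e-02  3.44557173e-03 -9.97881109e-01  1.25828797e+03]
 [ 0.00000000e+00  0.00000000e+00  0.00000000e+00  1.00000000e+00]]
side [[396.48276853   0.         280.79555219]
 [  0.         396.48276853 211.78394383]
 [  0.           0.           1.        ]] 0.03494919320091752 [[-9.87231397e-01 -1.58014882e-01  2.01361954e-02  5.50606904e+02]
 [-1.21389049e-01  6.64432097e-01 -7.37424360e-01  1.41505739e+02]
 [ 1.03144888e-01 -7.30452795e-01 -6.75129504e-01  9.49043190e+02]
 [ 0.00000000e+00  0.00000000e+00  0.00000000e+00  1.00000000e+00]]
```

View pics/top0.png

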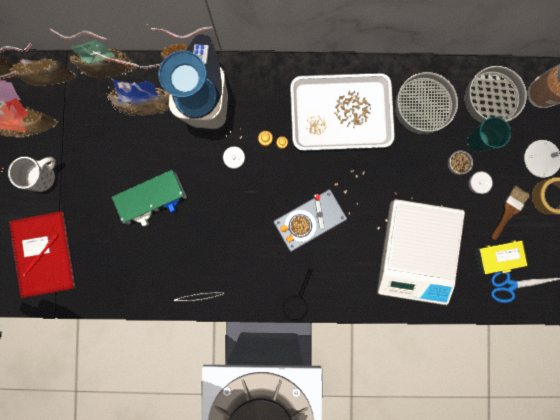

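View pics/side0.png

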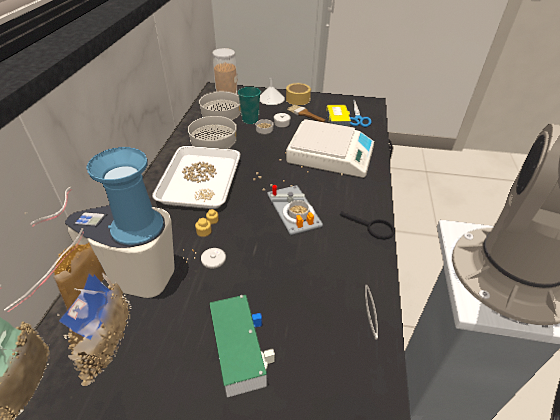

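The top view shows the tin in the well at (300,226), the orange cheeks at (284,229) and (291,239), the red post at (318,197), the rack roof around (149,197), the white tab at (143,219), the blue tab at (172,205) and the scale at about (425,250). In the side view the white tab is at (268,356) and the blue tab at (257,320).

```bash
cat > h.py <<'E'
from rig import env, eyes, job, read_state
import cv2, numpy as np
def px2w(d,uv,z):
    """pixel(s) -> world points on plane z"""
    uv=np.atleast_2d(np.asarray(uv,float)); K=d['mtx']
    p=(uv-K[:2,2])/K[[0,1],[0,1]]
    u=p.copy()
    for _ in range(10): u=p/(1+d['k1']*(u**2).sum(1,keepdims=True))
    R=d['world_to_cam'][:3,:3];t=d['world_to_cam'][:3,3]
    rays=np.c_[u,np.ones(len(u))]@R; c=-R.T@t
    return c+rays*((z-c[2])/rays[:,2])[:,None]
def blobs(d,lo,hi,roi=None,minA=8):
    """HSV blobs: list of (area, centroid, contour), biggest first; roi=(u0,v0,u1,v1)"""
    m=cv2.inRange(cv2.cvtColor(d['frame'],cv2.COLOR_RGB2HSV),np.array(lo),np.array(hi))
    if roi: k=np.zeros_like(m);k[roi[1]:roi[3],roi[0]:roi[2]]=1;m=m*k
    n,l,s,c=cv2.connectedComponentsWithStats(m)
    out=[(s[i,4],c[i],max(cv2.findContours((l==i).astype('uint8'),0,1)[0],key=len)[:,0]) for i in range(1,n) if s[i,4]>=minA]
    return sorted(out,key=lambda b:-b[0])
E
python3 - <<'E'
from h import *
np.set_printoptions(precision=1,suppress=True)
t=eyes.snapshot('top');s=eyes.snapshot('side')
for n,d,r1,r2 in (('top',t,(270,185,350,255),(105,165,195,235)),('side',s,(260,175,330,240),(200,285,285,400))):
    print(n)
    for nm,lo,hi,z,roi in (('orange',(8,170,130),(20,255,255),43,r1),('red',(0,170,100),(6,255,255),65,r1),('red2',(174,170,100),(180,255,255),65,r1),('plate',(90,15,90),(125,120,220),12,r1),
      ('roof',(60,120,40),(90,255,255),52,r2),('white',(0,0,140),(180,60,255),34,r2),('blue',(105,150,80),(125,255,255),34,r2)):
        for a,c,k in blobs(d,lo,hi,roi)[:3]:
            r=cv2.minAreaRect(k.astype(np.float32))
            print(nm,a,c,px2w(d,c,z)[0],'box',[list(x) for x in px2w(d,cv2.boxPoints(r),z)[:,:2]] if a>100 else '')
print(px2w(t,[(393,200),(463,208),(454,303),(380,295)],63))
a=cv2.resize(t['frame'][180:260,265:355],None,fx=4.4,fy=4.4,interpolation=2);b=cv2.resize(t['frame'][165:235,105:195],None,fx=4.4,fy=4.4,interpolation=2)
im=np.zeros((352,800,3),np.uint8);im[:,:396]=a;im[:308,400:796]=b;cv2.imwrite('pics/crop.png',im[:,:,::-1])
E
```

```text
top
orange 13 [284.2 229. ] [516.  -54.4  43. ] box 
red 13 [317.1 197.3] [ 597.8 -137.4   65. ] box 
plate 43 [294.8 245.3] [474.  -83.3  12. ] box 
plate 38 [341.2 218.2] [ 547.7 -206.4   12. ] box 
plate 36 [333.  201.8] [ 591.5 -184.1   12. ] box 
roof 1831 [147.  195.6] [597.4 303.9  52. ] box [[np.float64(593.9850231612322), np.float64(399.60568992757777)], [np.float64(667.5588588248413), np.float64(242.7081363800943)], [np.float64(598.6790454946953), np.float64(209.5761693783072)], [np.float64(525.4722409478406), np.float64(365.8083988703529)]]
white 110 [142.9 218.4] [538.8 317.9  34. ] box [[np.float64(539.1441240282301), np.float64(342.6105680375935)], [np.float64(558.484315326946), np.float64(302.3266882146642)], [np.float64(533.2482491585215), np.float64(289.7435277323865)], [np.float64(513.9404425743602), np.float64(329.9674806688142)]]
blue 98 [171.5 205.2] [574.6 243.2  34. ] box 
side
orange 67 [309.7 218.3] [492.3 -50.3  43. ] box 
orange 61 [299.3 221.6] [516.9 -33.6  43. ] box 
red 39 [273.9 189.1] [ 597.2 -122.7   65. ] box 
roof 10 [261.9 360.5] [537.9 345.7  52. ] box 
white 452 [245.6 385.8] [559.1 386.8  34. ] box [[np.float64(596.5412291154985), np.float64(392.1280470313504)], [np.float64(529.8357960553769), np.float64(360.96222490181094)], [np.float64(520.6669275226541), np.float64(379.90901992706165)], [np.float64(586.1890231844445), np.float64(409.9875589298908)]]
white 173 [267.5 356.7] [531.1 327.8  34. ] box [[np.float64(547.0014370931885), np.float64(319.04015733827634)], [np.float64(524.8521697745449), np.float64(308.4168231165973)], [np.float64(510.588525296252), np.float64(340.49202029536156)], [np.float64(532.0933755194586), np.float64(350.52347555206444)]]
white 14 [260.3 372.4] [538.4 359.1  34. ] box 
blue 95 [256.9 320.1] [566.  255.3  34. ] box 
[[ 593.8 -333.1   63. ]
 [ 575.8 -514.5   63. ]
 [ 332.8 -489.4   63. ]
 [ 351.  -300.    63. ]]
```

View pics/crop.png

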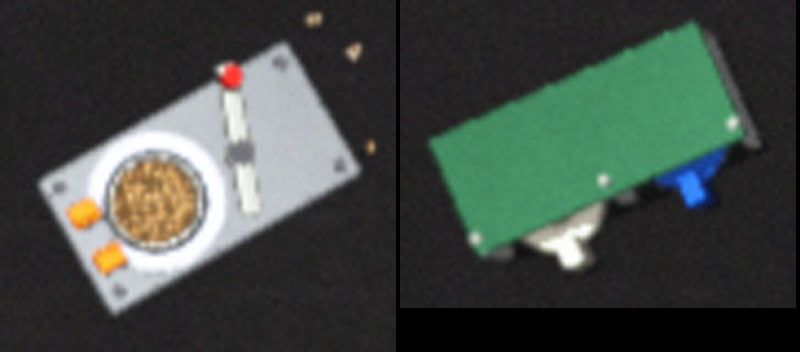

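The crop shows plate corners at crop pixels (40,184), (285,42), (359,172) and (115,314), the tin at (155,202), the red post at (232,75) and the pivot at (240,152). The white cell is in the left bay, with its tab tip at (572,262). The blue cell is in the right bay.

```bash
cat >> h.py <<'E'
def fit2(model,pts):
    """rigid 2D fit: world = R(th) model + t -> th,t,resid"""
    m=np.asarray(model,float);p=np.asarray(pts,float)[:,:2];a=m-m.mean(0);b=p-p.mean(0)
    th=np.arctan2((a[:,0]*b[:,1]-a[:,1]*b[:,0]).sum(),(a*b).sum())
    c,s=np.cos(th),np.sin(th);R=np.array([[c,-s],[s,c]]);t=p.mean(0)-R@m.mean(0)
    return th,t,np.linalg.norm(p-(m@R.T+t),axis=1)
def delta(target,yaw_y,cur=None):
    """tool-frame rotvec z, dx,dy,dz from measured pose to target TCP; yaw_y=world angle of tool y (mod pi)"""
    s=read_state();R=np.asarray(s['orientation']);a=np.arctan2(R[1,1],R[0,1])
    dw=(yaw_y-a+np.pi/2)%np.pi-np.pi/2
    return -dw,R.T@(np.asarray(target)-s['position'])
E
python3 - <<'E'
from h import *
np.set_printoptions(precision=2,suppress=True)
t=eyes.snapshot('top');f=lambda a,o:(np.array(a)+.5)/4.4-.5+o
pc=f([(40,184),(285,42),(359,172),(115,314)],(265,180))
# order: left, top, right, bottom ; stage: x to cheeks(left/down)
th,T,r=fit2([(57,-47),(-119,-47),(-119,47),(57,47)],px2w(t,pc,12));print('stage',th,T,r)
for n,p,z in(('ring',(157,201),22),('tin',(155,201),39),('post',(232,75),65),('pivot',(240,152),35),('o1',(84,213),43),('o2',(109,259),43)):print(n,px2w(t,f(p,(265,180)),z))
th,T2,r=fit2([(36,87),(36,-87),(-40,-87),(-40,87)],[(593.98,399.61),(667.56,242.71),(598.68,209.58),(525.47,365.81)]);print('rack',th,T2,r)
R=np.array([[np.cos(th),-np.sin(th)],[np.sin(th),np.cos(th)]])
for n,p in (('w',(572,252)),('wtip',(570,262)),('b',(692,185))):
    w=px2w(t,(np.array(p)-(400,0)+.5)/4.4-.5+(105,165),34)[0];print(n,w,R.T@(w[:2]-T2))
w=px2w(t,[(393,200),(463,208),(451,303),(378,296)],63);print(fit2([(116,88),(116,-88),(-126,-90),(-126,90)],w),px2w(t,(424,240),63))
print(delta((515,-90,300),np.radians(30)))
E
```

```text
stage 2.1084022266500537 [525.91 -96.63] [2.76 2.07 3.2  2.57]
ring [[526.95 -96.95  22.  ]]
tin [[526.33 -95.07  39.  ]]
post [[ 599.51 -138.1    65.  ]]
pivot [[ 556.38 -145.55   35.  ]]
o1 [[518.51 -53.04  43.  ]]
o2 [[491.58 -68.16  43.  ]]
rack 0.4407829196990123 [598.23 305.28] [0.42 0.83 0.5  1.21]
w [529.59 315.45  34.  ] [-57.74  38.48]
wtip [523.59 316.46  34.  ] [-62.73  41.96]
b [570.75 244.46  34.  ] [-50.8  -43.28]
(np.float64(-0.12561075877450312), array([ 467.65, -406.69]), array([0.81, 7.24, 2.01, 8.65])) [[ 492.14 -412.81   63.  ]]
(np.float64(0.6043127465626498), array([-503.89, -535.47,  -68.68]))
```

```bash
T='0 0 0.59 -516 -536 0 85'; python3 jog.py '0 0 0.59 -516 -536 0 85;0 0 0.59 -516 -536 0 85;0 0 0.59 -516 -536 0 85;0 0 0.59 -516 -536 0 85;0 0 0.59 -516 -536 0 85;0 0 0.59 -516 -536 0 85;0 0 0.59 -516 -536 0 85;0 0 0.59 -516 -536 0 85' 40
python3 -c "
from h import *
print(delta((526,-96,230),np.radians(30.8)))"
```

```text
t: 1.25
position: [448.5, 133.9, 231.6]
orientation: [[-0.513, 0.859, 0.001], [0.859, 0.513, 0.001], [0.0, 0.001, -1.0]]
ft_force: [0.7, 0.1, -0.9]
gripper_width: 85.1
gripper_force: 0.0
(np.float64(0.0006172501747170323), array([-237.12221549,  -51.30638412,    1.47995885]))
```

```bash
python3 jog.py '0 0 0 -237 -51 0 85;0 0 0 -237 -51 0 85;0 0 0 -237 -51 0 85;0 0 0 -237 -51 0 85;0 0 0 -237 -51 0 85;0 0 0 -237 -51 0 85'
python3 - <<'E'
from h import *
d=eyes.snapshot('wrist');cv2.imwrite('pics/w1.png',d['frame'][:,:,::-1]);print(d['mtx'],d['k1'],d['world_to_cam'],read_state()['position'])
print(delta((526,-96,230),np.radians(30.8)))
E
```

```text
t: 2.0
position: [525.6, -93.6, 231.1]
orientation: [[-0.512, 0.859, -0.001], [0.859, 0.512, 0.0], [0.0, -0.001, -1.0]]
ft_force: [-0.7, 0.0, -0.2]
gripper_width: 84.7
gripper_force: 0.0
[[328.40628304   0.         284.50906205]
 [  0.         328.40628304 215.27218026]
 [  0.           0.           1.        ]] -0.027812382558247053 [[ 8.59140275e-01  5.11738604e-01 -1.26055591e-03 -4.03502319e+02]
 [ 4.91327130e-01 -8.24178369e-01  2.81651679e-01 -3.71861480e+02]
 [ 1.43093114e-01 -2.42597647e-01 -9.59515890e-01  2.80862624e+02]
 [ 0.00000000e+00  0.00000000e+00  0.00000000e+00  1.00000000e+00]] [525.62851861 -92.97131644 231.16354484]
(np.float64(0.0012903806315542887), array([-2.79072449, -1.23507471,  1.16241404]))
```

View pics/w1.png

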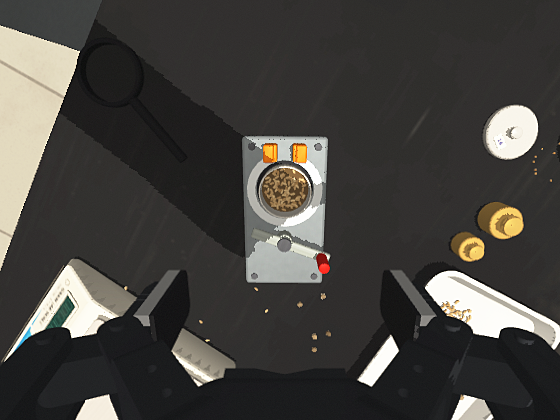

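The wrist view shows the plate corners near (244,137), (327,137), (323,283) and (247,283). The tin rim centre is at (285,189), the cheeks at (270,153) and (299,153), the red post top at about (322,256) and the pivot at (285,243).

```bash
python3 - <<'E'
from h import *
np.set_printoptions(precision=2,suppress=True)
d=eyes.snapshot('wrist')
g=d['frame']
hsv=cv2.cvtColor(g,cv2.COLOR_RGB2HSV)
print('cam',-d['world_to_cam'][:3,:3].T@d['world_to_cam'][:3,3])
th,T,r=fit2([(57,47),(57,-47),(-119,-47),(-119,47)],px2w(d,[(244,137),(327,137),(323,283),(247,283)],12));print('stage',th,T,r)
w=[]
for a,c,k in blobs(d,(5,150,120),(25,255,255),(250,135,320,170))[:2]:
    print(a,c,k.min(0),k.max(0),px2w(d,c,43))
for a,c,k in blobs(d,(0,150,80),(6,255,255),(300,230,340,290))[:2]:print('red',a,c,k.min(0),k.max(0))
im=np.hstack([cv2.resize(g[130:290,235:335],None,fx=3.7,fy=3.7,interpolation=2)]);
cv2.imwrite('pics/w1c.png',im[:,:,::-1])
E
```

```text
cam [489.09 -31.27 373.79]
stage 2.1072581630667573 [527.74 -94.94] [2.66 2.48 1.2  0.94]
257 [269.44 153.18] [263 144] [276 163] [[492.64 -67.13  43.  ]]
251 [299.03 153.24] [292 144] [306 163] [[517.97 -52.08  43.  ]]
red 198 [322.01 263.85] [316 254] [328 274]
```

View pics/w1c.png

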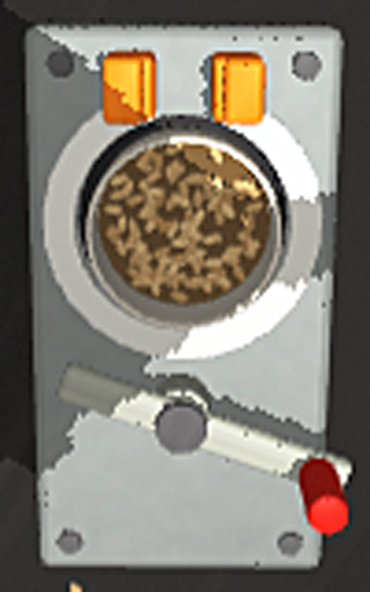

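The crop shows the tin rim at crop (186,222), clear of the ring, the cheeks at (130,86) and (238,88), and the clamp nose at (60,383), clear of where the fingers come down.

```bash
python3 jog.py '0 0 0 -2.5 -0.7 60 85;0 0 0 -2.5 -0.7 120 85;0 0 0 -2.5 -0.7 165 85;0 0 0 -2.5 -0.7 195 85;0 0 0 -2.5 -0.7 208 85;0 0 0 -2.5 -0.7 208 85;0 0 0 -2.5 -0.7 208 85'
python3 -c "
from h import *
print(delta((526.3,-95.5,20),np.radians(30.8)))"
```

```text
t: 2.98
position: [527.3, -96.2, 24.5]
orientation: [[-0.513, 0.859, 0.002], [0.859, 0.513, 0.0], [-0.001, 0.002, -1.0]]
ft_force: [-0.3, -0.6, 0.4]
gripper_width: 84.8
gripper_force: 0.0
(np.float64(0.0007960543834719669), array([ 1.07332695, -0.5014848 ,  4.53001772]))
```

```bash
python3 jog.py '0 0 0 0.5 0 4 85;0 0 0 0.5 0 4 70;0 0 0 0.5 0 4 50;0 0 0 0.5 0 4 50;0 0 0 0.5 0 4 50;0 0 0 0.5 0 4 50;0 0 0 0.5 0 4 50' 30
```

```text
t: 3.85
position: [526.4, -95.9, 19.7]
orientation: [[-0.512, 0.859, 0.0], [0.859, 0.512, 0.0], [0.0, 0.0, -1.0]]
ft_force: [-3.0, 0.8, 8.4]
gripper_width: 52.9
gripper_force: 30.1
```

```bash
python3 jog.py '0 0 0 0 0 -10 50;0 0 0 0 0 -30 50;0 0 0 0 0 -70 50;0 0 0 0 0 -115 50;0 0 0 -30 -20 -130 50;0 0 0 -75 -55 -130 50;0 0 0 -120 -90 -130 50;0 0 0 -165 -124 -130 50' && python3 jog.py '0 0 0 -45 -33 0 50;0 0 0 -80 -60 0 50;0 0 0 -91 -67 10 50;0 0 0 -91 -67 40 50;0 0 0 -91 -67 60 50;0 0 0 -91 -67 66 50;0 0 0 -91 -67 66 50'
python3 - <<'E'
from h import *
print(delta((493,-414,71),np.radians(30.8)))
t=eyes.snapshot('side');cv2.imwrite('pics/s2.png',cv2.resize(t['frame'][90:240,240:400],None,fx=4,fy=4)[:,:,::-1])
E
```

```text
t: 4.85
position: [503.9, -302.8, 150.1]
orientation: [[-0.513, 0.859, 0.001], [0.859, 0.513, -0.0], [-0.0, 0.001, -1.0]]
ft_force: [1.6, 0.1, -0.3]
gripper_width: 52.5
gripper_force: 32.2
t: 5.72
position: [493.6, -413.3, 83.5]
orientation: [[-0.513, 0.858, -0.0], [0.858, 0.513, 0.0], [0.0, -0.0, -1.0]]
ft_force: [-0.6, -0.4, -0.1]
gripper_width: 52.5
gripper_force: 32.2
(np.float64(0.000902798062340171), array([-0.28091208, -0.87158309, 12.47339525]))
```

View pics/s2.png

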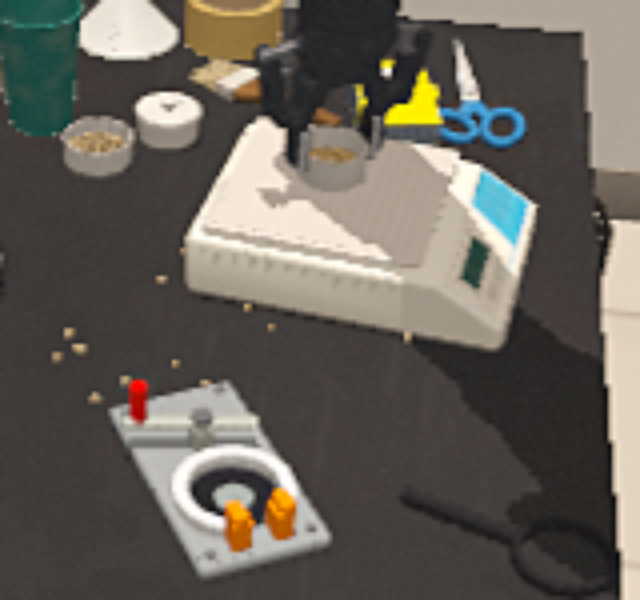

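The crop shows the tin upright between the fingers over the pan at crop (333,160), and the well empty.

```bash
python3 jog.py '0 0 0 0 0 6 50;0 0 0 0 0 10 50;0 0 0 0 0 11.5 50;0 0 0 0 0 12 50;0 0 0 0 0 12 50'
```

```text
t: 6.4
position: [493.4, -413.7, 71.4]
orientation: [[-0.512, 0.859, 0.0], [0.859, 0.512, -0.0], [-0.0, -0.0, -1.0]]
ft_force: [0.0, -0.4, -0.8]
gripper_width: 52.3
gripper_force: 32.2
```

```bash
python3 jog.py '0 0 0 0 0 0.7 50;0 0 0 0 0 1 50;0 0 0 0 0 1 50'
```

```text
t: 6.78
position: [493.4, -413.7, 70.6]
orientation: [[-0.512, 0.859, 0.0], [0.859, 0.512, -0.0], [-0.0, 0.0, -1.0]]
ft_force: [-1.4, 0.3, 5.3]
gripper_width: 52.4
gripper_force: 32.7
```

```bash
python3 jog.py '0 0 0 0 0 0.5 60;0 0 0 0 0 0 75;0 0 0 0 0 -1 85;0 0 0 0 0 -3 85;0 0 0 0 0 -30 85;0 0 0 0 0 -80 85;0 0 0 0 0 -130 85;0 0 0 0 0 -140 85' && python3 jog.py '0 0 -0.18 48 32 0 85;0 0 -0.36 97 64 0 85;0 0 -0.54 146 96 0 85;0 0 -0.72 195 128 0 85;0 0 -0.9 244 160 0 85;0 0 -1.08 293 192 0 85;0 0 -1.26 342 225 0 85;0 0 -1.42 391 258 0 85'
python3 - <<'E'
from h import *
np.set_printoptions(precision=2,suppress=True)
print(delta((530,300,215),np.radians(115.3)),read_state()['qpos'])
t=eyes.snapshot('side');cv2.imwrite('pics/s3.png',cv2.resize(t['frame'][90:240,240:400],None,fx=4,fy=4)[:,:,::-1])
E
```

```text
t: 7.78
position: [494.3, -414.8, 213.9]
orientation: [[-0.512, 0.859, 0.004], [0.859, 0.512, -0.002], [-0.004, 0.002, -1.0]]
ft_force: [0.8, -0.9, -1.4]
gripper_width: 85.2
gripper_force: 0.0
t: 8.78
position: [514.2, 56.3, 210.1]
orientation: [[-0.924, -0.383, -0.0], [-0.383, 0.924, 0.0], [0.0, 0.0, -1.0]]
ft_force: [1.9, -0.2, 0.9]
gripper_width: 84.9
gripper_force: 0.0
(np.float64(-0.048791283341749425), array([-107.92,  219.12,   -4.86])) [-0.45  0.19  0.24  1.99 -0.06  0.97  1.79]
```

```bash
python3 jog.py '0 0 -0.05 -24 48 0 85;0 0 -0.05 -48 98 0 85;0 0 -0.05 -73 148 0 85;0 0 -0.05 -98 198 0 85;0 0 -0.05 -108 219 0 85;0 0 -0.05 -108 219 0 85;0 0 -0.05 -108 219 0 85'
python3 - <<'E'
from h import *
np.set_printoptions(precision=2,suppress=True)
print(read_state()['qpos'])
d=eyes.snapshot('wrist');s=cv2.imread('pics/s3.png')
im=np.zeros((420,800,3),np.uint8);im[:,:560]=d['frame'][:,:,::-1];im[:225,560:]=cv2.resize(s,(240,225));cv2.imwrite('pics/w4.png',im)
E
```

```text
t: 9.7
position: [532.1, 296.3, 210.0]
orientation: [[-0.907, -0.422, -0.0], [-0.422, 0.907, -0.001], [0.001, -0.001, -1.0]]
ft_force: [0.9, 0.5, 0.1]
gripper_width: 85.0
gripper_force: 0.0
[-0.71  0.34  0.13  1.79 -0.05  1.02  1.44]
```

View pics/w4.png

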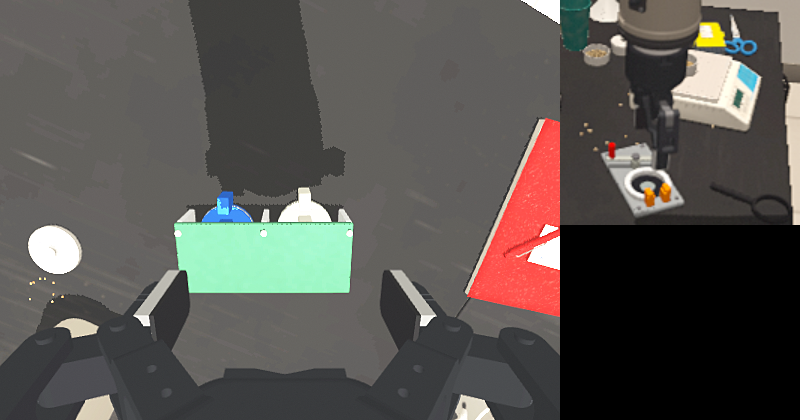

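The wrist view shows the white tab at about (304,187–216) and the blue tab at (225,193–215), with the roof corners at (175,223), (353,223), (350,292) and (179,292). The inset shows the tin standing on the pan at (690,65).

```bash
python3 - <<'E'
from h import *
np.set_printoptions(precision=2,suppress=True,linewidth=200)
d=eyes.snapshot('wrist');g=cv2.cvtColor(d['frame'],cv2.COLOR_RGB2GRAY)
print(g[182:226:1,290:322:2])
print('cam',-d['world_to_cam'][:3,:3].T@d['world_to_cam'][:3,3])
th,T,r=fit2([(-40,-87),(-40,87),(36,87),(36,-87)],px2w(d,[(175,223),(353,223),(350,292),(179,292)],52));print('rack',th,T,r)
E
```

```text
[[ 65  64  64  64  65  64  64  65  63  65  65  64  63  65  63  60]
 [ 64  64  64  65  64  66  64  66  65  64  65  63  64  62  65  59]
 [ 66  64  63  64  65  64  63  63  64  64  62  72  62  74  60  66]
 [ 63  65  62  65  62  61  60  57  57  58  71 105  70 105  67 102]
 [ 65  64  65  64  56  63  61  80  81  61 101 100 102 100 100  97]
 [ 66  65  64  63  77 146 144 177 174 150  94  97  98  98  97  97]
 [ 65  65  64  60 155 243 241 238 237 252  87  97  97  95  98  97]
 [ 66  61  61  68 187 230 227 228 227 238  80  98  98  97  97  96]
 [ 62  57  68 103 181 228 224 225 225 232  86  95  97  96  97  97]
 [ 70  65 100  93 178 228 225 224 224 227 129  94  97  96  97  96]
 [101  99  98  51 178 227 226 226 229 232 210  94  98  96  96  96]
 [ 98  97  98  65 179 244 245 247 251 253 255  90  95  97  97  97]
 [ 96  96  97 101 176 255 255 255 255 255 255  89  97  96  97  97]
 [ 96  97  97  92 177 255 255 255 255 255 255  89  97  97  96  96]
 [ 97  98  98  65 177 255 255 255 255 255 255  87  97  98  97  98]
 [ 97  97  98 103 166 255 255 255 255 255 255  90  98  96  96  97]
 [ 97  98  99  93 123 255 25
[... 1238 characters left out ...]
5 255]
 [255 255 255 255 229 223 224 224 224 224 220 255 255 255 255 255]
 [255 255 255 255 228 225 224 225 225 226 223 255 255 255 255 255]
 [255 255 255 255 229 226 227 226 227 227 224 255 255 255 255 255]
 [255 255 255 255 234 229 231 231 231 231 231 255 255 255 255 255]
 [255 255 255 255 226 217 213 216 219 218 221 251 255 255 255 255]
 [108 107  99 107 105 115 106 113 108 110 119 107 108 110 108 111]
 [178 178 196 198 199 200 198 198 178 200 183 202 201 177 200 181]
 [158 156 217 220 219 220 219 217 156 220 161 223 222 156 221 157]
 [226 226 224 225 224 223 223 223 226 225 228 227 224 225 224 226]]
cam [467.37 266.07 352.82]
rack 0.43357609085659393 [598.48 304.53] [1.84 1.09 1.13 1.44]
```

```bash
python3 - <<'E'
from h import *
np.set_printoptions(precision=2,suppress=True,linewidth=200)
d=eyes.snapshot('wrist')
th=.437;T=np.array([598.3,304.9]);R=np.array([[np.cos(th),-np.sin(th)],[np.sin(th),np.cos(th)]])
for n,p,z in (('tip',(305.2,192.7),34),('tipfoot',(304.3,186.8),0),('tabbase',(305.2,207),34),('bar l',(298.5,218),27),('bar r',(310.8,218),27)):
    w=px2w(d,p,z)[0];print(n,w,R.T@(w[:2]-T))
w=px2w(d,(305.2,192.7),34)[0][:2]; c=w+R@[44,0]; print('cell c',c,R.T@(c-T))
tgt=w+R@[9,0];print('grasp',tgt,delta((*tgt,18),th+np.pi/2),read_state()['position'])
E
```

```text
tip [522.4  314.29  34.  ] [-64.79  40.63]
tipfoot [522.76 315.66   0.  ] [-63.89  41.72]
tabbase [535.61 320.71  34.  ] [-50.11  40.86]
bar l [550.65 320.77  27.  ] [-36.46  34.54]
bar r [545.27 332.34  27.  ] [-36.43  47.3 ]
cell c [562.27 332.92] [-20.79  40.63]
grasp [530.56 318.1 ] (np.float64(-0.0017271859381651211), array([ -7.62,  20.39, 192.44])) [532.23 296.44 210.44]
```

```bash
python3 jog.py '0 0 0 -5.6 20.4 50 40;0 0 0 -5.6 20.4 100 40;0 0 0 -5.6 20.4 145 40;0 0 0 -5.6 20.4 175 40;0 0 0 -5.6 20.4 190 40;0 0 0 -5.6 20.4 194 40;0 0 0 -5.6 20.4 194 40;0 0 0 -5.6 20.4 194 40'
python3 -c "
from h import *
print(delta((528.7,317.3,16),.437+np.pi/2))"
```

```text
t: 10.85
position: [529.0, 319.1, 17.5]
orientation: [[-0.906, -0.423, 0.001], [-0.423, 0.906, 0.001], [-0.002, 0.0, -1.0]]
ft_force: [0.1, 0.0, -0.3]
gripper_width: 40.2
gripper_force: 0.0
(np.float64(6.006383543999405e-05), array([ 1.03473565, -1.54099763,  1.47328751]))
```

```bash
python3 jog.py '0 0 0 0.5 -1 1 30;0 0 0 0.5 -1 1 15;0 0 0 0.5 -1 1 5;0 0 0 0.5 -1 1 5;0 0 0 0.5 -1 1 5' 40
```

```text
t: 11.48
position: [528.5, 317.7, 15.7]
orientation: [[-0.906, -0.423, 0.0], [-0.423, 0.906, 0.0], [-0.0, 0.0, -1.0]]
ft_force: [-1.6, -0.5, 5.8]
gripper_width: 10.7
gripper_force: 40.0
```

```bash
python3 jog.py '0 0 0 6 0 -0.5 5;0 0 0 20 0 -1 5;0 0 0 40 0 -1 5;0 0 0 62 0 -1 5;0 0 0 85 0 -1 5;0 0 0 105 0 -1 5;0 0 0 120 0 -1 5;0 0 0 125 0 -0.5 5' 40 && python3 jog.py '0 0 0 0 0 0.3 5;0 0 0 0 0 0.5 15;0 0 0 0 0 0.5 30;0 0 0 0 0 0 40;0 0 0 0 0 -20 40;0 0 0 -20 0 -70 60;0 0 0 -45 0 -110 85;0 0 0 -45 0 -130 85'
python3 - <<'E'
from h import *
d=eyes.snapshot('wrist');t=eyes.snapshot('top')
im=np.zeros((420,800,3),np.uint8);im[:,:560]=d['frame'];im[:240,560:]=cv2.resize(t['frame'][175:255,105:185],(240,240));cv2.imwrite('pics/w5.png',im[:,:,::-1])
E
```

```text
t: 12.48
position: [414.2, 264.3, 15.9]
orientation: [[-0.906, -0.424, -0.0], [-0.424, 0.906, -0.0], [0.0, 0.0, -1.0]]
ft_force: [0.5, 0.4, -0.1]
gripper_width: 11.0
gripper_force: 39.1
t: 13.48
position: [457.9, 284.9, 148.3]
orientation: [[-0.906, -0.423, 0.003], [-0.423, 0.906, 0.002], [-0.004, 0.001, -1.0]]
ft_force: [0.4, -0.5, -0.4]
gripper_width: 85.1
gripper_force: 0.0
```

View pics/w5.png

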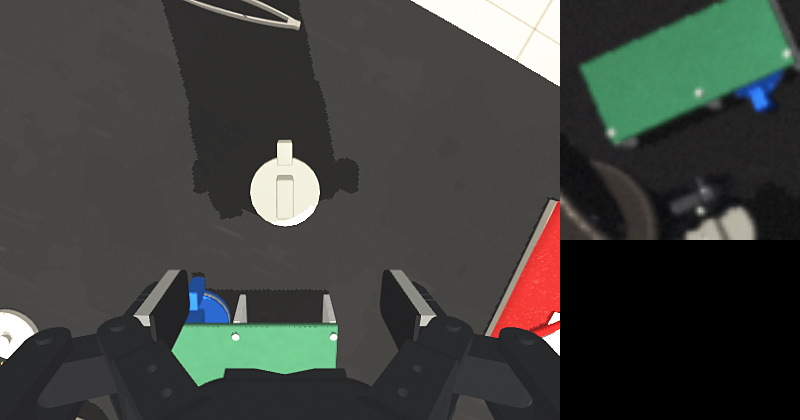

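The picture shows the white cell flat on the open bench at (285,190), its tab at (285,150) and grip bar at (285,197) parallel to the tool's x axis. The blue cell is still in its bay.

```bash
python3 - <<'E'
from h import *
np.set_printoptions(precision=2,suppress=True,linewidth=200)
d=eyes.snapshot('wrist');g=cv2.cvtColor(d['frame'],cv2.COLOR_RGB2GRAY)
print([(i,int(g[i,285]),int(g[i,268])) for i in range(136,230)])
for v in (160,200,212): print(v,[(u,int(g[v,u])) for u in range(272,300)])
m=np.where(g[185]>150)[0];print(m[(m>240)&(m<330)][[0,-1]])
print('cam',-d['world_to_cam'][:3,:3].T@d['world_to_cam'][:3,3],read_state()['position'])
E
```

```text
[(136, 46, 47), (137, 46, 46), (138, 47, 46), (139, 40, 46), (140, 56, 44), (141, 164, 47), (142, 175, 45), (143, 173, 46), (144, 242, 45), (145, 245, 45), (146, 243, 46), (147, 243, 46), (148, 242, 47), (149, 242, 47), (150, 242, 45), (151, 242, 45), (152, 242, 46), (153, 241, 47), (154, 241, 47), (155, 241, 45), (156, 240, 45), (157, 240, 46), (158, 240, 46), (159, 240, 45), (160, 239, 37), (161, 239, 48), (162, 240, 139), (163, 240, 238), (164, 240, 249), (165, 237, 242), (166, 218, 239), (167, 233, 239), (168, 242, 239), (169, 241, 239), (170, 240, 240), (171, 241, 239), (172, 240, 239), (173, 240, 239), (174, 243, 240), (175, 238, 240), (176, 160, 239), (177, 170, 240), (178, 173, 239), (179, 171, 239), (180, 175, 238), (181, 212, 239), (182, 237, 239), (183, 239, 238), (184, 240, 238), (185, 240, 238), (186, 240, 238), (187, 240, 239), (188, 239, 239), (189, 239, 239), (190, 239, 239), (191, 240, 238), (192, 240, 239), (193, 240, 238), (194, 239, 237), (195, 238, 238), (196, 238, 238), (197, 239, 238), (198, 238, 238), (199, 238, 238), (200, 239, 238), (201, 239, 238), (202, 23
[... 839 characters left out ...]
(275, 243), (276, 187), (277, 222), (278, 239), (279, 237), (280, 238), (281, 238), (282, 237), (283, 238), (284, 238), (285, 239), (286, 238), (287, 238), (288, 239), (289, 238), (290, 239), (291, 240), (292, 230), (293, 201), (294, 243), (295, 239), (296, 239), (297, 238), (298, 239), (299, 239)]
212 [(272, 238), (273, 238), (274, 239), (275, 244), (276, 185), (277, 219), (278, 237), (279, 238), (280, 237), (281, 237), (282, 237), (283, 237), (284, 238), (285, 238), (286, 237), (287, 238), (288, 237), (289, 238), (290, 238), (291, 239), (292, 229), (293, 204), (294, 241), (295, 239), (296, 238), (297, 237), (298, 238), (299, 237)]
[251 318]
cam [391.92 253.94 290.3 ] [456.29 284.05 146.51]
```

```bash
python3 - <<'E'
from h import *
np.set_printoptions(precision=2,suppress=True,linewidth=200)
d=eyes.snapshot('wrist')
b=px2w(d,[(284.9,180.8),(284.9,218.3)],40);tb=px2w(d,[(284.7,143.6),(284.7,165.8)],34)
print(b,np.linalg.norm(b[0]-b[1]),tb,np.linalg.norm(tb[0]-tb[1]))
c=b.mean(0);print('bar c',c,'tab c',tb.mean(0),np.linalg.norm((tb.mean(0)-c)[:2]))
v=tb.mean(0)-c;print(np.degrees(np.arctan2(v[1],v[0])))
print('kin est',447.7,280.0, delta((c[0],c[1],20),.437+np.pi/2))
E
```

```text
[[432.74 273.5   40.  ]
 [459.99 286.23  40.  ]] 30.071079461388283 [[407.82 261.71  34.  ]
 [423.14 268.86  34.  ]] 16.902574770318527
bar c [446.36 279.87  40.  ] tab c [415.48 265.28  34.  ] 34.154416162541345
-154.72396791714965
kin est 447.7 280.0 (np.float64(9.837642960119908e-05), array([ 10.07,   0.5 , 125.59]))
```

```bash
python3 jog.py '0 0 0 5 0.5 40 45;0 0 0 9.7 0.5 80 45;0 0 0 9.7 0.5 110 45;0 0 0 9.7 0.5 123 45;0 0 0 9.7 0.5 126 45;0 0 0 9.7 0.5 126 45;0 0 0 9.7 0.5 126 45'
python3 -c "
from h import *
print(delta((446.7,280,19.5),.437+np.pi/2))"
```

```text
t: 14.55
position: [447.3, 280.5, 20.7]
orientation: [[-0.906, -0.423, 0.001], [-0.423, 0.906, 0.001], [-0.001, 0.0, -1.0]]
ft_force: [0.1, -0.7, -1.2]
gripper_width: 45.1
gripper_force: 0.0
(np.float64(9.919676352865281e-05), array([ 0.76750856, -0.15361252,  1.1927803 ]))
```

```bash
python3 jog.py '0 0 0 0.4 0 0.5 25;0 0 0 0.4 0 0.5 10;0 0 0 0.4 0 0.5 5;0 0 0 0.4 0 0.5 5;0 0 0 0.4 0 0 5;0 0 0 0.4 0 -20 5;0 0 0 0.4 0 -70 5;0 0 0 0.4 0 -100 5' 50 && python3 jog.py '0 0 0.18 11 -46 0 5;0 0 0.36 22 -92 0 5;0 0 0.54 32 -138 0 5;0 0 0.72 43 -184 0 5;0 0 0.9 54 -230 0 5;0 0 1.08 65 -276 0 5;0 0 1.26 75 -322 0 5;0 0 1.42 84 -362 0 5'
python3 -c "
from h import *
print(delta((526.5,-95.8,119),np.radians(30.8)))"
```

```text
t: 15.55
position: [446.8, 280.1, 121.8]
orientation: [[-0.906, -0.423, 0.001], [-0.423, 0.906, 0.001], [-0.001, 0.0, -1.0]]
ft_force: [0.4, 0.1, -0.8]
gripper_width: 12.7
gripper_force: 49.0
t: 16.55
position: [523.8, -85.3, 120.0]
orientation: [[-0.55, 0.835, 0.0], [0.835, 0.55, -0.0], [-0.0, 0.0, -1.0]]
ft_force: [0.5, 0.5, -0.7]
gripper_width: 12.9
gripper_force: 49.0
(np.float64(0.04436351491624446), array([-10.28097242,  -3.48708244,   0.96221491]))
```

```bash
python3 jog.py '0 0 0.045 -10.3 -3.5 10 5;0 0 0.045 -10.3 -3.5 30 5;0 0 0.045 -10.3 -3.5 44 5;0 0 0.045 -10.3 -3.5 44 5;0 0 0.045 -10.3 -3.5 44 5;0 0 0.045 -10.3 -3.5 44 5'
python3 - <<'E'
from h import *
print(delta((526.5,-95.8,75),np.radians(30.8)))
d=eyes.snapshot('wrist');np.save('w6',d['frame']);g=cv2.cvtColor(d['frame'],cv2.COLOR_RGB2HSV)
im=np.zeros((600,800,3),np.uint8);im[:,:]=cv2.resize(d['frame'][130:310,165:405],(800,600),interpolation=2);cv2.imwrite('pics/w6.png',im[:,:,::-1])
E
```

```text
t: 17.3
position: [526.8, -94.0, 76.4]
orientation: [[-0.517, 0.856, 0.001], [0.856, 0.517, 0.0], [-0.0, 0.001, -1.0]]
ft_force: [-0.3, 0.5, -1.0]
gripper_width: 12.9
gripper_force: 49.0
(np.float64(0.0056527182496104444), array([-1.40324082, -1.19703383,  1.3887212 ]))
```

View pics/w6.png

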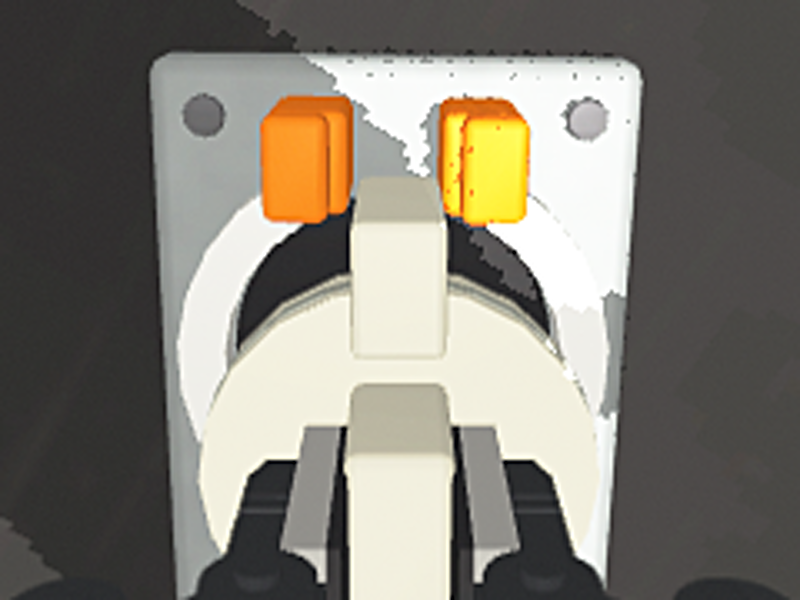

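The wrist view shows the tab top at crop u 351–447, v 222–355. The cheek tops are at u 262–327 and 463–528, v 113–220, so the tab is nearly centred on the slot and still needs a small shift.

```bash
python3 - <<'E'
from h import *
np.set_printoptions(precision=2,suppress=True,linewidth=200)
d=eyes.snapshot('wrist');s=read_state();p=s['position'];f=lambda a:(np.array(a,float)+.5)/3.3333-.5+(165,130)
z0=p[2]-19.6
ck=px2w(d,f([(262,219),(327,221),(463,221),(528,219),(267,113),(326,113),(466,113),(522,113)]),43)
th,T,r=fit2([(32,22),(32,10),(32,-10),(32,-22),(50,22),(50,10),(50,-10),(50,-22)],ck);print('stage',th,T,r)
tb=px2w(d,f([(351,222),(447,222),(354,355),(446,355)]),z0+34)
th2,T2,r2=fit2([(44,6),(44,-6),(26,6),(26,-6)],tb);print('cell from tab',th2,T2,r2)
pl=px2w(d,f([(151,60),(641,60)]),12);print('plate mid',pl.mean(0))
br=px2w(d,f([(349,450),(452,450)]),z0+40);print('bar front',br.mean(0),'tcp',p)
R=s['orientation'];print('diff tool',R.T@np.r_[T-T2,0],'tcp-cell',R.T@np.r_[p[:2]-T2,0], 'well-tcp',R.T@np.r_[T-p[:2],0])
E
```

```text
stage 2.1129026983679013 [526.74 -95.08] [0.38 1.22 1.18 0.42 1.49 1.1  1.38 1.67]
cell from tab 2.118618976633482 [527.8  -95.05] [0.53 0.6  0.62 0.55]
plate mid [498.09 -47.4   12.  ]
bar front [519.28 -81.03  96.7 ] tcp [526.73 -93.99  76.3 ]
diff tool [ 0.52 -0.92 -0.  ] tcp-cell [ 1.46 -0.37 -0.  ] well-tcp [-0.93 -0.55 -0.  ]
```

```bash
python3 jog.py '0 0 0.006 0.2 -0.8 8 5;0 0 0.006 0.2 -0.8 16 5;0 0 0.006 0.2 -0.8 23 5;0 0 0.006 0.2 -0.8 28 5;0 0 0.006 0.2 -0.8 32 5;0 0 0.006 0.2 -0.8 32 5;0 0 0.006 0.2 -0.8 32 5'
python3 - <<'E'
from h import *
d=eyes.snapshot('wrist');np.save('w7',d['frame']);im=cv2.resize(d['frame'][130:310,165:405],(800,600),interpolation=2);cv2.imwrite('pics/w7.png',im[:,:,::-1])
print(read_state()['position'],read_state()['ft_force'])
E
```

```text
t: 18.27
position: [525.7, -94.4, 44.0]
orientation: [[-0.511, 0.859, 0.0], [0.859, 0.511, -0.0], [-0.0, 0.0, -1.0]]
ft_force: [-0.3, 0.4, -1.5]
gripper_width: 12.8
gripper_force: 49.0
[525.76551685 -94.36820821  44.00525989] [ 0.47881258 -0.79617877 -0.93084709]
```

```bash
python3 jog.py '0 0 0 0 0 3 5;0 0 0 0 0 5 5;0 0 0 0 0 7 5;0 0 0 0 0 8 5;0 0 0 0 0 8 5'
```

```text
t: 18.95
position: [525.6, -94.3, 35.7]
orientation: [[-0.511, 0.859, -0.0], [0.859, 0.511, -0.0], [0.0, -0.0, -1.0]]
ft_force: [0.7, -0.0, -1.6]
gripper_width: 12.5
gripper_force: 49.0
```

Inside the ring with no contact force, so I'll lower it the rest of the way.

```bash
python3 jog.py '0 0 0 0 0 1.5 5;0 0 0 0 0 3 5;0 0 0 0 0 4 5;0 0 0 0 0 4 5;0 0 0 0 0 4 5'
```

```text
t: 19.58
position: [525.6, -94.3, 31.9]
orientation: [[-0.511, 0.859, -0.0], [0.859, 0.511, 0.0], [0.0, -0.0, -1.0]]
ft_force: [-1.3, 0.1, 1.4]
gripper_width: 13.1
gripper_force: 49.3
```

```bash
python3 jog.py '0 0 0 0 0 0.5 5;0 0 0 0 0 0.5 5;0 0 0 0 0 0.5 20;0 0 0 0 0 0.5 40;0 0 0 0 0 0 45;0 0 0 0 0 -20 45;0 0 0 0 0 -60 45;0 0 0 0 0 -85 45' && python3 jog.py '0 0 -0.18 -15 8 0 40;0 0 -0.36 -30 16 0 40;0 0 -0.54 -45 25 0 40;0 0 -0.72 -60 33 0 40;0 0 -0.9 -73.5 41.4 0 40;0 0 -1.08 -73.5 41.4 0 40;0 0 -1.25 -73.5 41.4 0 40;0 0 -1.25 -73.5 41.4 0 40'
python3 - <<'E'
from h import *
np.set_printoptions(precision=2,suppress=True,linewidth=200)
print(delta((598.9,-136.5,38),np.radians(102.4)),read_state()['qpos'])
t=eyes.snapshot('top');w=eyes.snapshot('wrist');s=eyes.snapshot('side')
for d in (w,s):
    for b in blobs(d,(0,170,80),(6,255,255),None,20)[:3]:print('red',b[0],b[1],b[2].min(0),b[2].max(0))
im=np.zeros((600,800,3),np.uint8);im[:420,:560]=w['frame'];im[:240,560:]=cv2.resize(s['frame'][170:240,255:325],(240,240));im[420:600,:240]=cv2.resize(t['frame'][185:253,265:355],(240,180));cv2.imwrite('pics/w8.png',im[:,:,::-1])
E
```

```text
t: 20.58
position: [526.0, -94.5, 118.3]
orientation: [[-0.511, 0.859, 0.001], [0.859, 0.511, -0.0], [-0.001, 0.001, -1.0]]
ft_force: [0.6, 0.7, -0.5]
gripper_width: 44.6
gripper_force: 0.0
t: 21.58
position: [598.7, -136.5, 116.7]
orientation: [[-0.977, -0.213, -0.0], [-0.213, 0.977, 0.0], [0.0, 0.0, -1.0]]
ft_force: [0.6, 0.5, 1.1]
gripper_width: 39.9
gripper_force: 0.0
(np.float64(-0.001527942467557386), array([-0.19, -0.02, 78.72])) [-0.06  0.46  0.24  1.86 -0.14  0.84  2.03]
red 452 [281.55 231.37] [273 217] [290 245]
red 38 [274.   189.18] [272 185] [276 194]
```

View pics/w8.png

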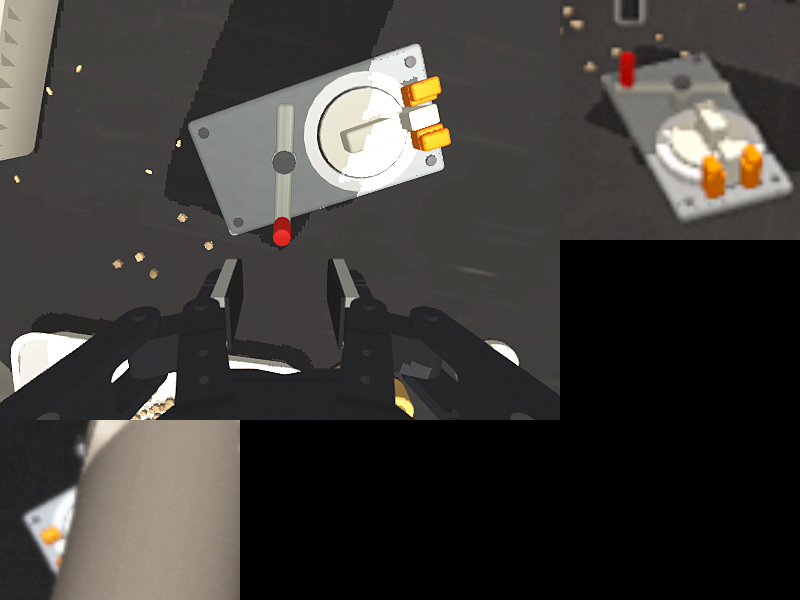

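The wrist view shows the cell seated in the ring at (362,130) with its tab between the cheeks at (425,118). The post top is at (282,238), midway between the open fingers.

```bash
python3 - <<'E'
from h import *
w=eyes.snapshot('wrist');print(px2w(w,(281.7,238),65))
E
python3 jog.py '0 0 0 0 0 25 40;0 0 0 0 0 50 40;0 0 0 0 0 68 40;0 0 0 0 0 76 40;0 0 0 0 0 78 40;0 0 0 0 0 78 40;0 0 0 0 0 78 40'
```

```text
[[ 599.51880027 -137.94351499   65.        ]]
t: 22.65
position: [599.2, -136.4, 39.5]
orientation: [[-0.977, -0.214, 0.001], [-0.214, 0.977, -0.0], [-0.001, -0.0, -1.0]]
ft_force: [0.1, 0.3, -0.3]
gripper_width: 39.9
gripper_force: 0.0
```

```bash
python3 jog.py '0 0 0 0 -1.2 0 30;0 0 0 0 -1.2 0 15;0 0 0 0 -1.2 0 5;0 0 0 0 -1.2 0 5;0 0 0 0 -1.2 0 5' 20 && python3 jog.py '0 0 0.15 0.5 -6.6 0 5;0 0 0.3 2 -13 0 5;0 0 0.45 4.4 -19.1 0 5;0 0 0.6 7.7 -24.8 0 5;0 0 0.75 11.8 -30 0 5;0 0 0.9 16.6 -34.5 0 5;0 0 1.05 22.1 -38.2 0 5;0 0 1.2 28.1 -41 0 5'
```

```text
t: 23.28
position: [599.2, -137.6, 39.0]
orientation: [[-0.977, -0.214, 0.0], [-0.214, 0.977, -0.0], [-0.0, -0.0, -1.0]]
ft_force: [0.0, -0.8, 3.4]
gripper_width: 11.1
gripper_force: 21.5
t: 24.28
position: [580.1, -183.2, 38.9]
orientation: [[-0.55, 0.835, -0.0], [0.835, 0.55, 0.001], [0.001, 0.0, -1.0]]
ft_force: [-2.3, 3.7, 5.6]
gripper_width: 11.3
gripper_force: 21.8
```

```bash
python3 jog.py '0 0 0.03 0 -1.5 0 5;0 0 0.05 0.1 -3 0 5;0 0 0.05 0.1 -4 0 5;0 0 0.05 0.1 -4 0 5'
```

```text
t: 24.78
position: [578.2, -184.3, 39.0]
orientation: [[-0.513, 0.859, 0.001], [0.859, 0.513, 0.001], [0.0, 0.002, -1.0]]
ft_force: [4.9, 4.8, 2.0]
gripper_width: 11.1
gripper_force: 21.5
```

```bash
python3 jog.py '0 0 0 0 -1.5 0 5;0 0 0 0 -1.5 0 5;0 0 0 0 -1.5 0 5'; python3 jog.py '0 0 0 0 1.5 0 12;0 0 0 0 1.5 0 25;0 0 0 0 1.5 0 40;0 0 0 0 1.5 0 40;0 0 0 0 1.5 -30 40;0 0 0 0 1.5 -80 40;0 0 0 0 1.5 -140 40;0 0 0 0 1.5 -150 40'
python3 - <<'E'
from h import *
np.set_printoptions(precision=2,suppress=True)
w=eyes.snapshot('wrist');s=eyes.snapshot('side')
for b in blobs(w,(0,170,80),(6,255,255),None,20)[:2]:print('red',b[0],b[1],b[2].min(0),b[2].max(0)); top=(b[1][0],b[2].max(0)[1]-5);print(px2w(w,top,65))
b=blobs(s,(0,170,80),(6,255,255),(230,160,330,240),10)[0];print('side red top',px2w(s,(b[1][0],b[2].min(0)[1]+1),65),np.array([526,-95.3])+102*np.array([.512,-.859]))
for n,d,roi in (('w',w,(200,60,360,300)),):
    for b in blobs(d,(5,150,120),(25,255,255),roi,20)[:2]:print('or',b[0],b[1])
# tin: on the scale, side view
tin=px2w(s,(323,131),90);print(tin)
E
```

```text
t: 25.15
position: [578.0, -184.4, 39.1]
orientation: [[-0.513, 0.858, 0.003], [0.858, 0.513, 0.001], [-0.0, 0.003, -1.0]]
ft_force: [11.3, 8.0, -0.6]
gripper_width: 10.4
gripper_force: 21.4
t: 26.15
position: [578.4, -186.6, 192.7]
orientation: [[-0.511, 0.86, 0.005], [0.86, 0.511, -0.001], [-0.003, 0.004, -1.0]]
ft_force: [0.3, 0.4, -1.2]
gripper_width: 39.9
gripper_force: 0.0
red 218 [285.01 200.01] [279 191] [291 209]
[[ 578.33 -184.44   65.  ]]
side red top [[ 577.82 -179.97   65.  ]] [ 578.22 -182.92]
[[ 491.11 -400.25   90.  ]]
```

```bash
python3 -c "
from rig import env, eyes, job, read_state
print(job.finish_job())"
```

```text
the job is handed in; nothing more can be done
None
```

I handed the job in at about 26 s: the tin is upright on the scale pan, the white cell is home in the well with its tab in the slot, the clamp is shut at its stop, and the blue cell is still in the rack; no verdict came back.

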